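# Close down the brew bar: park the kettle, pack the gift carton, put the stirrer away

## Task

First slide the kettle sideways across the warming plate, without lifting it, from the red ring to the middle of the white ring. Then pack every tea tin and coffee box that is on the counter into the open gift carton, all upright and standing flat on its floor, and put the stirrer from the drying block into the deep cup, foot down, so that it leans on the side of the rim with the green tab. Leave the cup standing and the mug, jar, tamper, bowl, bottle and can where they are.

Things in the scene. Friction and masses are not known exactly. Their poses are not given: they have to be found in the camera images.
- carton: open cardboard gift carton, fixed to the counter; origin at the centre of its underside, on the counter. Outer size 140 (own x) x 172 (own y) x 34 high, walls and floor 4 thick, so the inside is 132 (x) x 164 (y) and the inner floor is 4 above the origin. Its own +x points roughly away from the robot
- hob: fixed black warming plate, 150 (own x) x 300 (own y) x 8 high, flat, glossy, slippery glass top; origin at the centre of its underside. It carries the two printed rings
- hot_ring: red printed ring (112 across) with a red disc in its middle, flat on the hob's top; origin at its centre, on the hob's top. The kettle stands on it at the start
- rest_ring: white printed ring (112 across) with a white disc in its middle, flat on the hob's top, 150 from the red one centre to centre; origin at its centre, on the hob's top
- kettle_knob (a point): centre of the kettle's lid knob, on the kettle's axis, 101 above the kettle's underside. The knob is an upright wooden cylinder 24 in diameter and 26 high (13 above and below this point), rigidly part of the kettle. The kettle: steel, 0.6 kg, base 100 across, shoulders 82 high, thin spout and handle reaching 90 and 78 from the axis
- block: fixed wooden drying block 46 x 46 x 70 high, with a square hole 14 wide and 60 deep in its top; origin at the centre of its underside. The stirrer stands in the hole at the start, with a little play
- stirrer_handle (a point): centre of the stirrer's orange round handle (14 in diameter, 65 long); the stirrer's own z runs along it from foot to top. The stirrer: a rigid straight steel rod 8 in diameter, 190 long in all, 60 g; this point is 157.5 from its foot and 32.5 from its top
- stirrer_foot (a point): lower end of the stirrer (a 10 diameter foot), on its axis
- stirrer_top (a point): upper end of the stirrer's handle, on its axis
- cup: deep round aluminium cup, loose, 0.5 kg, outer radius 34 at the foot and 36 at the rim, wall 3, 100 high, inner floor 6 above its underside; origin at the centre of its underside, z up, own +x points to the side that has the green tab
- cup_tab (a point): the green tab (22 wide) on the cup's rim, at the rim's height, 36 from the cup's axis
- tin_a_center (a point): centre of the red tea tin with a brass lid band: upright box 62 (own x) x 46 (own y) x 62 high (own z, up), about 120 g, rigid; this point is half-way up. Absent in some runs
- tin_b_center (a point): centre of the green tea tin with a brass lid band: upright box 62 (own x) x 50 (own y) x 62 high (own z, up), about 140 g, rigid; this point is half-way up. Absent in some runs
- tin_c_center (a point): centre of the yellow tea tin with a brass lid band: upright box 62 (own x) x 54 (own y) x 62 high (own z, up), about 160 g, rigid; this point is half-way up. Absent in some runs
- coffee_a_center (a point): centre of the tall black coffee box with a cream label band: upright box 58 (own x) x 72 (own y) x 94 high (own z, up), about 250 g, rigid; this point is half-way up. Absent in some runs
- coffee_b_center (a point): centre of the tall blue coffee box with a cream label band: upright box 58 (own x) x 78 (own y) x 94 high (own z, up), about 280 g, rigid; this point is half-way up. Absent in some runs
- mug: white mug 72 across, 75 high; bystander, origin at the centre of its underside
- jar: amber jar 76 across, 120 high; bystander, origin at the centre of its underside
- tamper: steel tamper 56 across, 82 high; bystander, origin at the centre of its underside
- bowl: blue bowl 90 across, 40 high; bystander, origin at the centre of its underside
- syrup: green syrup bottle 64 across, 200 high; bystander, origin at the centre of its underside
- can: steel can 66 across, 100 high; bystander, origin at the centre of its underside
There are look-alikes about, which are no part of the job. What is shaped like the part that bears kettle_knob but blue, pink or purple is not meant.

How it is judged:
On the way, in this order (a step that is already met when the one before it is completed fails the run):
1. the kettle stands on the white ring (horizontal distance between kettle_knob and rest_ring below 0.018 m and angle between kettle_knob's own z axis and vertical below 0.05 rad and contact force between the fingers and kettle below 0.05 N), for 0.2 s.
2. every tin and box present stands on the carton's floor (x of tin_a_center in the frame of carton between -0.06 and 0.06 m and y of tin_a_center in the frame of carton between -0.075 and 0.075 m and z of each of tin_a_center, tin_b_center, tin_c_center in the frame of carton below 0.041 m and angle between each of tin_a_center, tin_b_center, tin_c_center, coffee_a_center, coffee_b_center's own z axis and vertical below 0.1 rad and x of tin_b_center in the frame of carton between -0.06 and 0.06 m and y of tin_b_center in the frame of carton between -0.075 and 0.075 m and x of tin_c_center in the frame of carton between -0.06 and 0.06 m and y of tin_c_center in the frame of carton between -0.075 and 0.075 m and x of coffee_a_center in the frame of carton between -0.06 and 0.06 m and y of coffee_a_center in the frame of carton between -0.075 and 0.075 m and z of each of coffee_a_center, coffee_b_center in the frame of carton below 0.057 m and x of coffee_b_center in the frame of carton between -0.06 and 0.06 m and y of coffee_b_center in the frame of carton between -0.075 and 0.075 m), for 0.2 s.
At the end, for the whole second after the job is handed in: kettle upright within 18 mm of the white ring's centre; every box present upright on the carton's floor (6 mm, 0.1 rad); stirrer's foot down in the cup, its top at least 45 mm towards the tab and within 35 mm sideways of it; cup upright; all released and at rest (all of step 1 and all of step 2 and z of stirrer_foot in the frame of cup below 0.03 m and horizontal distance between stirrer_foot and cup below 0.036 m and x of stirrer_top in the frame of cup above 0.045 m and y of stirrer_top in the frame of cup between -0.035 and 0.035 m and angle between cup's own z axis and vertical below 0.05 rad and contact force between the fingers and stirrer below 0.05 N and contact force between the fingers and tin_a below 0.05 N and contact force between the fingers and tin_b below 0.05 N and contact force between the fingers and tin_c below 0.05 N and contact force between the fingers and coffee_a below 0.05 N and contact force between the fingers and coffee_b below 0.05 N and linear speed of each of stirrer, cup below 0.02 m/s); the robot touches nothing.
It fails at once if the kettle is lifted off the hob by more than 10 mm (height (world z) of kettle_knob above 0.119 m).
It fails at once if the kettle is tipped by more than 0.2 rad (angle between kettle_knob's own z axis and vertical above 0.2 rad).
It fails at once if a bystander is pushed more than 50 mm from its place (distance of any of mug, jar, tamper, bowl, syrup, can from where it was at the start of the episode above 0.05 m).
It fails at once if a bystander is knocked over (angle between any of mug, jar, tamper, bowl, syrup, can's own z axis and vertical above 0.5 rad).
Of tin_a, tin_b, tin_c, coffee_a, coffee_b only 4 to 5 are there at a start; the rules pass over those that are not, and their reading is None.
At some moment in a run one of tin_a, tin_b, tin_c may be knocked a few centimetres aside while the robot is not near it.
It also fails if it takes over 208 s, if anything falls off the work surface, if the arm or the gripper's body presses on something with over 40 N, if the wrist force passes 120 N, or if a joint passes its speed limit or range.

## Robot

A 7-joint arm with a two-finger parallel gripper is mounted at the origin on the work surface. World frame = base frame: x ahead of the robot, y to its left, z up, the work surface at z = 0. Lengths are in m, angles in rad, forces in N, time in s.
With the tool pointing down it reaches from about 0.4 to 0.85 m from the base axis. Payload 10.4 kg.
Tool frame: the origin (TCP) lies on the centre line of the jaws, within the pads' length; the fingertips stand 14 mm ahead of it and the grasp point (between the pads) lies 5 mm behind it (manip.tip_reach is the distance from the TCP to the fingertips, in m); z points along the fingers, y is the line along which they close (so a half turn about z gives the same grasp; the last joint's range is limited). The gripper opens to 85 mm and grips with 20 to 120 N. Pads are 22 mm wide; open, the fingers measure 114 mm over their backs; the gripper's body (76 mm by 85 mm) begins 54 mm behind the grasp point. The pads swing forward as they close: fully open they stand 13 mm farther back than shut.
Start: joints at [-1.324, 0.332, -0.065, 1.46, 0.022, 1.35, -0.088], TCP at [0.167, 0.602, 0.245] pointing down, gripper open.
Joint ranges: [-2.6, 2.6], [-0.5, 2.12], [-1.47, 1.34], [0.16, 2.42], [-1.27, 4.41], [0.06, 2.06], [-2.6, 2.6]. Speed limits (rad/s): [2.22, 2.22, 2.79, 2.79, 3.14, 3.14, 3.14].

## Interface

Orientations are given as a unit quaternion [x, y, z, w].
In Python, from workcell import manip gives the robot as it stands.
- The arm moves only by the shell command python3 -m pendant 'ROWS' [FORCE]. ROWS is JSON, a list of rows, each a list of 7 numbers: the shift along the tool's x, y, z in units of 50 mm (1.0 is 50 mm), then the turn, a rotation vector about the tool's x, y, z in units of 8 degrees (1.0 is 8 degrees), then the opening, from -1 (shut) to 1 (fully open), so that 0 is half open. In form: [[dx, dy, dz, ax, ay, az, jaw], ...]. A call has exactly 10 rows; each row is the pose to reach, as a shift and turn from the pose commanded when the call began, along the tool's axes at that moment; what a row does not reach only later rows make up. A row lasts 1/8 s, in which the tool goes at most 62.5 mm and 10.7 degrees, less where a joint would pass 70% of its speed; a pose out of reach is approached as far as the arm can. A call with a gripper value outside its range is refused whole. The fingers move at their own pace and stop on an object; FORCE is the grip in N (left out, the last holds). Time passes only in rows, so rows that repeat a pose let the fingers close, or fill a call up. It gives the time, the measured TCP pose, the force, the opening and the grip force at its end, in the units of the state.
- manip.get_obs(): the state, without advancing time (a new reading comes with each control period).
- manip.camera(name): name is "side" or "top" or "wrist"; returns (picture, depth): 384x512x3 uint8, red, green, blue; 384x512 float32, m along the optical axis (not along the pixel's ray), 0 where there is no reading.
- manip.get_calibration(name): a dict with "fx", "fy", "cx", "cy" (pixels), "xyz" and "orientation" of the camera in the world. Camera axes: x right, y up, looking along -z (the intrinsics and any distortion apply to the point x, -y, -z); pixel columns grow to the right and rows downward; lengths in m; the calibration is good to about 2 mm. A picture is of the moment at which its call begins: read the wrist's pose just before it. get_calibration takes no time and is no camera call; for the wrist camera it gives the pose at the moment of the call.
- manip.hand_in(): hands the job in; it is judged then, once.
Trained networks look in the newest picture that a camera, given by its name, has taken for a name from the list of things; names that differ only in an ending like _2 or _b are one class to them, and where a whole thing is asked for, a point or a joint stands for the part that bears it (a point fixed in the world has none). Each returns a list of dicts, best first, with "p" (0 to 1); they miss things now and then, are a little off and sometimes report something else, mostly with a low value. They report only what shows in the picture. A call takes as long as a camera call. They do not tell look-alikes from the thing itself.
- manip.find_in(thing, camera): "box" ([left, top, right, bottom] in pixels, round what is visible of it).
- manip.trace(thing, camera): "pixels" (384x512 bool, what is visible of it) and "box" ([left, top, right, bottom] in pixels, round what is visible of it).
- manip.tip_of(thing, camera): "pixel" ([column, row] in pixels: a listed point, or the origin of a listed thing).
The state is a dict: "clock": time; "joint_pos": joint angles; "joint_velocities": joint speeds; "tau": joint torques, N m; "position": TCP position; "ee_rot": TCP orientation; "ft_force": force on the tool from outside, world axes, zero at the start; "torque": the same for the moment, N m; "grip_width": opening from 0.0 (shut) to 1.0 (fully open); "grasp_force": force on a finger pad.
Only numpy, scipy, OpenCV 4.12 (cv2) and the standard library are available. Lean on these libraries where they do the work, as an engineer would, in place of code of your own. Each camera call takes 0.05 s, during which the arm holds its last target. There are 200 camera calls.

## Working session

There is one attempt and no reset: what is moved stays moved. The work goes in short steps, Python scripts to look and compute and a shell command to move; the robot and the scene stay as the last step left them, time stands still between calls to the robot, and variables do not carry over. Pictures are saved under pics/ and viewed, at most 14 in all, crops included, and the job is handed in when it is done.

```bash
ls; mkdir -p pics; cat > h.py <<'E'
import numpy as np, cv2
from scipy.spatial.transform import Rotation as R
from workcell import manip
def snap(n,save=None):
    c=manip.get_calibration(n); p,d=manip.camera(n)
    if save: cv2.imwrite('pics/'+save,p[:,:,::-1])
    return p,d,c
def world(d,c):
    v,u=np.mgrid[0:384,0:512]
    P=np.stack([(u-c['cx'])/c['fx']*d,-(v-c['cy'])/c['fy']*d,-d],-1)
    return P@R.from_quat(c['orientation']).as_matrix().T+np.array(c['xyz'])
def ray(u,v,c,z):
    r=R.from_quat(c['orientation']).as_matrix()@np.array([(u-c['cx'])/c['fx'],-(v-c['cy'])/c['fy'],-1])
    o=np.array(c['xyz']); return o+r*(z-o[2])/r[2]
def proj(P,c):
    q=R.from_quat(c['orientation']).as_matrix().T@(np.array(P)-np.array(c['xyz']))
    return c['cx']+c['fx']*q[0]/-q[2], c['cy']-c['fy']*q[1]/-q[2]
E
python3 - <<'E'
from h import *
print(manip.get_obs()); 
for n in ['top','side']:
    p,d,c=snap(n,n+'0.png'); print(n,c); np.savez('pics/'+n+'0',p=p,d=d)
    for t in ['carton','hob','hot_ring','rest_ring','kettle_knob','block','stirrer_handle','cup','cup_tab','tin_a_center','tin_b_center','tin_c_center','coffee_a_center','coffee_b_center']:
        print(t,[(np.round(x['pixel']),round(x['p'],2)) for x in manip.tip_of(t,n)][:6])
E
```

```text
pics
{'clock': 0.0, 'joint_pos': array([-1.32361087,  0.33285237, -0.06471424,  1.46096186,  0.02162878,
        1.34990009, -0.08850474]), 'joint_velocities': array([ 4.97414745e-05,  1.30409907e-04,  1.04159436e-03,  7.67053347e-04,
       -2.65281360e-04, -1.25283414e-03, -5.46317882e-05]), 'tau': array([-1.32780446e-03, -6.25465679e+01,  4.79801476e-02, -3.91592252e+01,
        1.60634721e-02,  1.01546425e-02, -6.22388711e-06]), 'position': array([0.16648646, 0.60203992, 0.24451833]), 'ee_rot': array([ 1.34465909e-01,  9.90917964e-01, -7.10735799e-04, -5.05898744e-05]), 'ft_force': array([ 0.10776003, -0.31605538, -0.8794414 ]), 'torque': array([-0.03085309, -0.00820741,  0.01314995]), 'grasp_force': 0.0, 'grip_width': 0.9982315688630401}
top {'fx': 394.18170208857634, 'fy': 394.18170208857634, 'cx': 255.92816558034008, 'cy': 192.56378016194105, 'xyz': array([0.42930933, 0.02456897, 1.2880555 ]), 'orientation': array([ 0.03756387, -0.03419988, -0.69855635,  0.7137495 ])}
carton [(array([264., 192.]), 0.92), (array([183., 170.]), 0.75)]
hob []
hot_ring [(array([201., 217.]), 0.48)
[... 966 characters left out ...]
 [(array([215., 178.]), 0.97)]
hot_ring [(array([218., 190.]), 0.56), (array([283., 163.]), 0.45)]
rest_ring [(array([212., 164.]), 0.56)]
kettle_knob [(array([150., 177.]), 0.95), (array([244., 118.]), 0.75), (array([137., 144.]), 0.73), (array([219., 164.]), 0.7), (array([326., 197.]), 0.59), (array([347., 248.]), 0.51)]
block [(array([284., 185.]), 0.84)]
stirrer_handle [(array([285., 146.]), 0.61)]
cup [(array([261., 173.]), 0.68)]
cup_tab [(array([249., 150.]), 0.84)]
tin_a_center [(array([339., 342.]), 0.96)]
tin_b_center [(array([300., 254.]), 0.58)]
tin_c_center [(array([322., 287.]), 0.82)]
coffee_a_center []
coffee_b_center [(array([251., 257.]), 0.98), (array([284., 183.]), 0.29)]
```

```bash
python3 - <<'E'
import cv2
for n in ['top','side']:
    a=cv2.imread(f'pics/{n}0.png'); cv2.imwrite(f'pics/{n}0b.png',cv2.resize(a,(800,600),interpolation=cv2.INTER_CUBIC))
E
```

```text
(no output)
```

View pics/top0b.png

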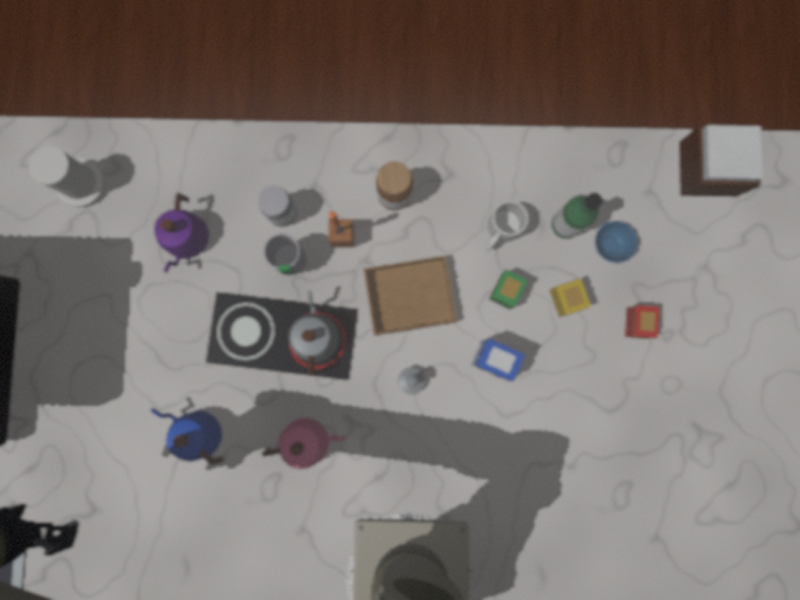

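View pics/side0b.png

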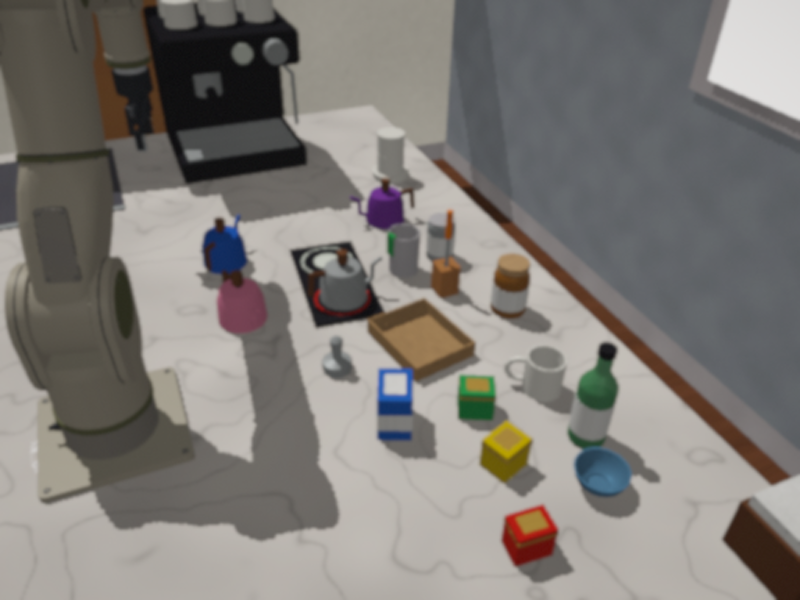

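The top view shows the steel kettle on the red ring at (313,337) in the 800-px picture. The look-alikes are the purple (180,232), blue (193,436) and pink (303,443) kettles, so I choose the steel one. On the counter are the green tin (510,289), yellow tin (572,296), red tin (645,321) and the blue coffee box (500,360); there is no black box. The cup is at (283,252) with its tab towards the robot, and the stirrer block is at (340,232).

```bash
cat >> h.py <<'E'
def rect(W,pred):
    """min-area rectangle (world xy) of the pixels in pred"""
    n,l,s,_=cv2.connectedComponentsWithStats(pred.astype(np.uint8)); 
    if n<2: return None
    k=1+np.argmax(s[1:,4]); q=W[l==k][:,:2]
    (cx,cy),(w,h),a=cv2.minAreaRect((q*1000).astype(np.float32))
    return np.round([cx,cy,w,h,a],1), len(q), np.round(q.mean(0)*1000,1)
E
python3 - <<'E'
from h import *
z=np.load('pics/top0.npz'); p,d=z['p'],z['d']; c=manip.get_calibration('top'); W=world(d,c)
Z=W[...,2]
def near(u,v,r):
    V,U=np.mgrid[0:384,0:512]; return (abs(U-u*.64)<r)&(abs(V-v*.64)<r)
print('counter',np.median(Z[near(600,400,20)]))
for n,u,v,lo,hi,r in [('kettle knob',313,335,.095,.13,15),('kettle',313,337,.05,.13,30),('hob',280,335,.004,.013,60),('carton',411,295,.025,.045,40),('cartonall',411,295,.002,.045,40),('green',510,289,.05,.08,18),('yellow',572,296,.05,.08,20),('red',645,321,.05,.08,20),('blue',500,358,.08,.11,22),('cup',283,252,.088,.115,17),('block',340,232,.055,.085,16),('stir',335,220,.11,.22,16),('jar',394,185,.1,.14,20),('can',275,205,.085,.12,20),('mug',510,220,.06,.09,20),('tamper',412,378,.03,.1,20),('bkettle',190,436,.05,.13,35),('pinkkettle',303,443,.05,.13,35),('syrup',580,212,.1,.22,25),('bowl',617,241,.02,.06,25),('purple',180,232,.05,.13,30)]:
    print(n,rect(W,near(u,v,r)&(Z>lo)&(Z<hi)), np.round(np.percentile(Z[near(u,v,r)],98),3))
E
```

```text
counter -9.387099457347503e-05
kettle knob (array([480.2, 206.9,  22.1,  20.9,  38.7]), 55, array([479.5, 206.5])) 0.123
kettle (array([473.3, 202. , 105.7,  93.4,  40.7]), 755, array([475.2, 203.1])) 0.112
hob (array([487.4, 320.2, 223.7, 160.1,  87. ]), 2426, array([487.1, 334.2])) 0.089
carton (array([571.3,  14.7, 140.5, 172.2,  10.5]), 282, array([574.,  14.])) 0.035
cartonall (array([573.4,   3.6, 175. , 228.4,  15.4]), 2076, array([572.7,  13. ])) 0.035
green (array([ 585.8, -185.9,   50.3,   63.1,   64.4]), 328, array([ 585.4, -185.4])) 0.066
yellow (array([ 571.4, -312.5,   62.5,   55.7,   19.2]), 358, array([ 571.2, -311.2])) 0.065
red (array([ 525.1, -458.7,   47.8,   62.4,   84.4]), 321, array([ 525.1, -457.4])) 0.066
blue (array([ 442.1, -163. ,   78.3,   58. ,   67.1]), 507, array([ 441.8, -162.6])) 0.098
cup (array([644.5, 268.3,  71.6,  70.4,  57.3]), 132, array([640.1, 267.5])) 0.103
block (array([694.4, 158.1,  45.6,  45.7,   1.8]), 193, array([692.4, 156.1])) 0.196
stir (array([694.2, 157.9,  12. ,  12.1,   5.9]), 47, array([692.8, 157. ])) 0.196
jar (array([790.5,  50.6,  64.8,  64.3,  41.1]), 389, array([789.4,  50.4])) 0.124
can (array([743.8, 286.5,  60.1,  61.1,  86.2]), 339, array([743.5, 286.7])) 0.103
mug (array([ 722. , -174.5,   70.7,   88.4,   23. ]), 160, array([ 721., -179.])) 0.077
tamper (array([396.9,   6.7,  23.3,  24.5,  65.7]), 58, array([397.3,   6.5])) 0.074
bkettle (array([276.7, 428.9, 101.6,  87.9,  84.7]), 778, array([277. , 431.8])) 0.084
pinkkettle (array([261.6, 227.3,  89.4, 107. ,  46.3]), 772, array([269.3, 221.8])) 0.084
syrup (array([ 727.7, -309.6,   63.6,   53.3,   46.8]), 433, array([ 724.8, -306.1])) 0.2
bowl (array([ 688.7, -406.6,   87.3,   86.9,   29.1]), 288, array([ 695.2, -416.1])) 0.172
purple (array([697.5, 494.4, 107.9,  89.5,  28.3]), 720, array([689.6, 483.5])) 0.108
```

```bash
python3 - <<'E'
import cv2
a=cv2.imread('pics/top0.png')[170:290,90:250]; cv2.imwrite('pics/crop1.png',cv2.resize(a,(800,600),interpolation=cv2.INTER_CUBIC))
E
```

```text
(no output)
```

View pics/crop1.png

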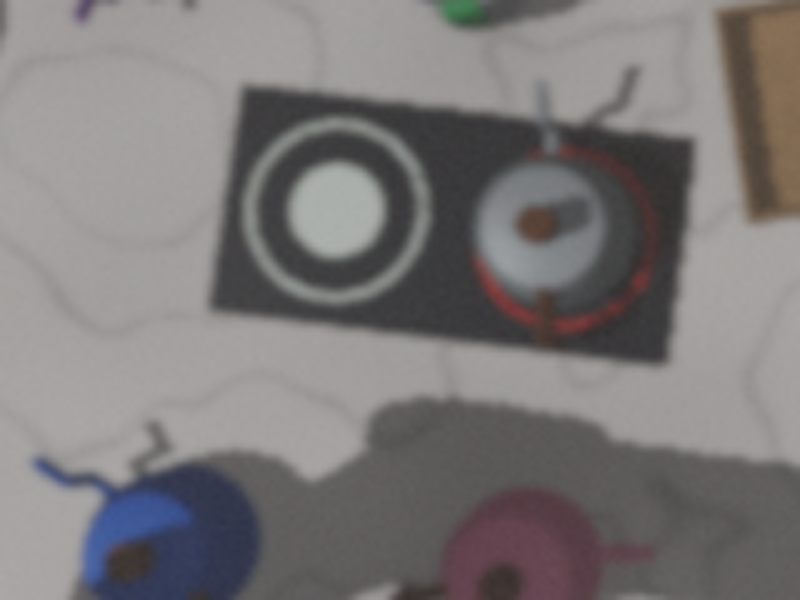

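Crop: steel kettle with its brown knob at (537,225) on the red ring; white disc at (337,210), i.e. full-frame (157.4,212). The blue and pink kettles sit lower left and lower middle and are not touched. Kettle first.

```bash
cat >> h.py <<'E'
def rows(x,y,z,yaw,tilt=None):
    """units to (x,y,z) with tool down, closing axis at yaw deg (nearest half turn to present); from the measured pose"""
    o=manip.get_obs(); M=R.from_quat(o['ee_rot']).as_matrix()
    best=None
    for k in (0,180):
        a=np.radians(yaw+k); yy=np.array([np.cos(a),np.sin(a),0]); zz=np.array([0,0,-1.])
        T=np.stack([np.cross(yy,zz),yy,zz],1)
        if tilt is not None: T=R.from_rotvec(np.radians(tilt)).as_matrix()@T
        rv=R.from_matrix(M.T@T).as_rotvec()
        if best is None or np.linalg.norm(rv)<np.linalg.norm(best): best=rv
    s=M.T@(np.array([x,y,z])-o['position'])/.05
    print('shift',np.round(s,2),'turn',np.round(np.degrees(best)/8,2),'t',round(float(o['clock']),1),'j7',round(float(o['joint_pos'][6]),2),'w',round(float(o['grip_width']),3))
E
python3 - <<'E'
from h import *
c=manip.get_calibration('top'); r=ray(157.4,212,c,.008); print('rest',r)
hx=ray(90+245/5,170+88/5,c,.008); hy=ray(90+692/5,170+140/5,c,.008); print('hob dir',hy-hx, np.degrees(np.arctan2(*(hx-hy)[[1,0]])))
b=ray(90+212/5,170+310/5,c,.008); e=ray(90+667/5,170+362/5,c,.008); m=(hx+hy+b+e)/4; u=(hx-hy)/np.linalg.norm(hx-hy); print('mid',m,'rest from hob',m+u*.075,'hot',m-u*.075)
rows(.480,.207,.20,97)
E
```

```text
rest [0.4893254  0.35093873 0.008     ]
hob dir [-0.02788911 -0.29350946  0.        ] 84.57208310081609
mid [0.48165907 0.27465429 0.008     ] rest from hob [0.48875358 0.34931799 0.008     ] hot [0.47456457 0.19999059 0.008     ]
shift [-8.15 -5.95  0.91] turn [ 0.    0.   -2.81] t 1.5 j7 -0.09 w 0.998
```

```bash
python3 -m pendant '[[-1,-0.7,0.1,0,0,-0.3,1],[-2,-1.5,0.2,0,0,-0.6,1],[-3,-2.2,0.3,0,0,-1,1],[-4,-3,0.4,0,0,-1.3,1],[-5,-3.7,0.5,0,0,-1.3,1],[-6,-4.4,0.6,0,0,-1.3,1],[-7,-5.1,0.6,0,0,-1.3,1],[-8.15,-5.95,0.6,0,0,-1.3,1],[-8.15,-5.95,0.6,0,0,-1.3,1],[-8.15,-5.95,0.6,0,0,-1.3,1]]' 20; python3 - <<'E'
from h import *
p,d,c=snap('wrist','w1.png'); print([(np.round(x['pixel']),x['p'],[np.round(ray(*x['pixel'],c,.109),4)]) for x in manip.tip_of('kettle_knob','wrist')])
W=world(d,c); Z=W[...,2]; m=(Z>.113)&(Z<.13)&(np.hypot(W[...,0]-.48,W[...,1]-.205)<.03); print(rect(W,m))
m=(Z>.09)&(Z<.13)&(np.hypot(W[...,0]-.48,W[...,1]-.205)<.05); print(rect(W,m),Z[m].max())
rows(.48,.207,.112,85)
E
```

```text
clock: 2.75
position: [0.48, 0.207, 0.2153]
ee_rot: [0.045, 0.999, 0.0, -0.0]
ft_force: [-1.6, 1.4, -1.0]
grip_width: 1.002
grasp_force: 0.0
[(array([261., 196.]), 0.82, [array([0.4792, 0.2095, 0.109 ])])]
(array([479.1, 205.3,  23. ,  23.2,  83.7]), 596, array([478.2, 205.3]))
(array([479.1, 205.3,  23.5,  23. ,  43.9]), 702, array([477. , 205.4])) 0.12408725830266304
shift [-0.02 -0.03  2.06] turn [ 0.   -0.    0.01] t 2.9 j7 1.02 w 1.003
```

View pics/w1.png

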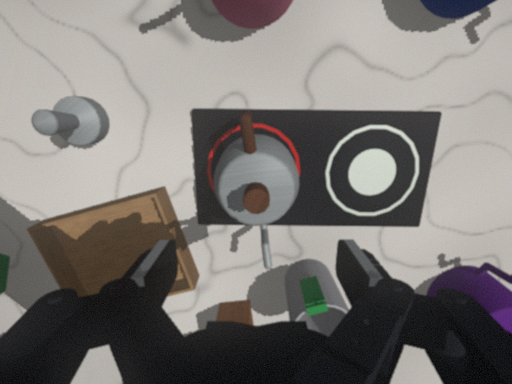

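Wrist view: knob at (256,198), white disc at (372,172), cup with its green tab at (313,297). Descend, grip, then slide.

```bash
python3 - <<'E'
from h import *
c=manip.get_calibration('wrist'); print(ray(372,172,c,.008))
E
python3 -m pendant '[[0,0,0.7,0,0,0,1],[0,-0.03,1.4,0,0,0,1],[0,-0.03,2.04,0,0,0,1],[0,-0.03,2.04,0,0,0,1],[0,-0.03,2.04,0,0,0,0],[0,-0.03,2.04,0,0,0,-0.6],[0,-0.03,2.04,0,0,0,-0.8],[0,-0.03,2.04,0,0,0,-0.8],[0,-0.03,2.04,0,0,0,-0.8],[0,-0.03,2.04,0,0,0,-0.8]]' 20
python3 - <<'E'
from h import *
rows(.489,.350,.112,85)
E
```

```text
[0.48957259 0.35354326 0.008     ]
clock: 4.1
position: [0.4803, 0.2061, 0.114]
ee_rot: [0.044, 0.999, 0.001, 0.0]
ft_force: [-1.0, 1.3, 5.7]
grip_width: 0.27
grasp_force: 24.1
shift [0.08 2.88 0.04] turn [ 0.01  0.01 -0.01] t 4.1 j7 1.05 w 0.27
```

```bash
python3 -m pendant '[[0,0.2,0,0,0,0,-0.8],[0,0.6,0,0,0,0,-0.8],[0.03,1,0,0,0,0,-0.8],[0.04,1.4,0,0,0,0,-0.8],[0.05,1.8,0,0,0,0,-0.8],[0.06,2.2,0,0,0,0,-0.8],[0.07,2.6,0,0,0,0,-0.8],[0.08,2.8,0,0,0,0,-0.8],[0.08,2.9,0,0,0,0,-0.8],[0.08,2.9,0,0,0,0,-0.8]]'
python3 - <<'E'
from h import *
rows(.4895,.351,.112,85)
E
python3 -m pendant '[[0,0,0,0,0,0,-0.7],[0,0,0,0,0,0,-0.3],[0,0,0,0,0,0,0],[0,0,0,0,0,0,0.5],[0,0,0,0,0,0,1],[0,0,-0.5,0,0,0,1],[0,0,-1.2,0,0,0,1],[0,0,-2,0,0,0,1],[0,0,-2.6,0,0,0,1],[0,0,-2.6,0,0,0,1]]'
python3 - <<'E'
from h import *
p,d,c=snap('wrist'); W=world(d,c); Z=W[...,2]; m=(Z>.10)&(Z<.13)&(np.hypot(W[...,0]-.489,W[...,1]-.35)<.05); print(rect(W,m),Z[m].max(),[ (np.round(ray(*x['pixel'],c,.008),4),x['p']) for x in manip.tip_of('rest_ring','wrist')])
p,d,c=snap('top'); W=world(d,c); Z=W[...,2]; m=(Z>.10)&(Z<.13)&(np.hypot(W[...,0]-.489,W[...,1]-.35)<.03); print(rect(W,m))
for n,x,y,lo,hi in [('green',.586,-.186,.05,.08),('yellow',.571,-.312,.05,.08),('red',.525,-.458,.05,.08),('blue',.442,-.163,.08,.11)]:
    m=(Z>lo)&(Z<hi)&(np.hypot(W[...,0]-x,W[...,1]-y)<.07); print(n,rect(W,m))
rows(.586,-.186,.20,64.4)
E
```

```text
clock: 5.35
position: [0.4895, 0.3501, 0.114]
ee_rot: [0.044, 0.999, -0.0, 0.001]
ft_force: [0.4, -0.8, 6.7]
grip_width: 0.272
grasp_force: 24.2
shift [0.   0.02 0.04] turn [-0.    0.01 -0.01] t 5.3 j7 0.85 w 0.272
clock: 6.6
position: [0.4897, 0.351, 0.246]
ee_rot: [0.044, 0.999, 0.002, 0.002]
ft_force: [-0.4, 0.4, 0.3]
grip_width: 0.998
grasp_force: 0.0
(array([488.2, 349.2,  22.9,  23. ,  86.1]), 526, array([486.4, 348.9])) 0.12422125164997494 []
(array([478.3, 346.7,   1.4,   0. , 102.8]), 2, array([478.3, 346.7]))
green (array([ 585.6, -185.7,   49.9,   62.5,   64. ]), 327, array([ 585.2, -185.5]))
yellow (array([ 571.4, -312.2,   62.4,   55.3,   19.6]), 359, array([ 571.3, -311. ]))
red (array([ 524.9, -459.3,   49.3,   61.7,   85.8]), 319, array([ 525. , -457.4]))
blue (array([ 442. , -163. ,   78.4,   57.9,   67.1]), 510, array([ 441.9, -162.5]))
shift [ -2.89 -10.51   0.85] turn [-0.01 -0.01  2.57] t 6.8 j7 0.83 w 1.001
```

```bash
python3 -m pendant '[[-0.3,-1.1,0,0,0,0.3,1],[-0.6,-2.3,0,0,0,0.6,1],[-0.95,-3.5,0,0,0,1,1],[-1.3,-4.7,0,0,0,1.4,1],[-1.6,-5.9,0.2,0,0,1.7,1],[-2,-7.1,0.4,0,0,2,1],[-2.3,-8.3,0.8,0,0,2.4,1],[-2.6,-9.5,0.8,0,0,2.59,1],[-2.89,-10.51,0.85,0,0,2.59,1],[-2.89,-10.51,0.85,0,0,2.59,1]]' 30
python3 - <<'E'
from h import *
p,d,c=snap('wrist','w2.png'); W=world(d,c); Z=W[...,2]; m=(Z>.055)&(Z<.075)&(np.hypot(W[...,0]-.586,W[...,1]+.186)<.06); r=rect(W,m);print(r)
rows(.5855,-.1857,.046,64)
E
```

```text
clock: 8.0
position: [0.5846, -0.1915, 0.1992]
ee_rot: [0.227, 0.974, -0.002, -0.001]
ft_force: [0.8, 1.3, 0.5]
grip_width: 1.0
grasp_force: 0.0
(array([ 585.5, -189.5,   50.1,   62.4,   64.5]), 2866, array([ 583.7, -188.7]))
shift [0.01 0.05 3.06] turn [-0.01 -0.01 -0.  ] t 8.1 j7 1.51 w 0.999
```

```bash
python3 -m pendant '[[0,0,1,0,0,0,1],[0,0,2,0,0,0,1],[0,0,2.8,0,0,0,1],[0,0,3.08,0,0,0,1],[0,0,3.08,0,0,0,0.6],[0,0,3.08,0,0,0,0.1],[0,0,3.08,0,0,0,-0.2],[0,0,3.08,0,0,0,-0.2],[0,0,3.08,0,0,0,-0.2],[0,0,3.08,0,0,0,-0.2]]' 30
python3 - <<'E'
from h import *
C=np.array([.5713,.0147]);a=np.radians(10.5);Rm=np.array([[np.cos(a),-np.sin(a)],[np.sin(a),np.cos(a)]])
for n,l in dict(a=(-.038,.045),b=(.036,.045),c=(.034,-.042),co=(-.031,-.038)).items(): print(n,C+Rm@np.array(l))
t=C+Rm@np.array((.036,.045)); rows(*t,.12,10.5)
E
```

```text
clock: 9.3
position: [0.5875, -0.1861, 0.0487]
ee_rot: [0.223, 0.975, 0.0, 0.001]
ft_force: [0.0, 0.6, 6.9]
grip_width: 0.579
grasp_force: 33.3
a [0.52573571 0.05202152]
b [0.59849658 0.06550695]
c [ 0.61238456 -0.0204007 ]
co [ 0.54774405 -0.02831299]
shift [ 1.99  4.63 -1.43] turn [0.02 0.01 6.72] t 9.3 j7 1.58 w 0.579
```

```bash
python3 -m pendant '[[0,0,-0.8,0,0,0,-0.2],[0.1,0.3,-1.43,0,0,0.6,-0.2],[0.4,1,-1.43,0,0,1.6,-0.2],[0.8,1.9,-1.43,0,0,2.8,-0.2],[1.2,2.8,-1.43,0,0,4,-0.2],[1.6,3.7,-1.43,0,0,5.2,-0.2],[1.9,4.4,-1.43,0,0,6.2,-0.2],[1.99,4.63,-1.43,0,0,6.72,-0.2],[1.99,4.63,-1.43,0,0,6.72,-0.2],[1.99,4.63,-1.43,0,0,6.72,-0.2]]'
python3 - <<'E'
from h import *
rows(.5985,.0655,.0525,10.5)
E
```

```text
clock: 10.55
position: [0.5974, 0.0647, 0.1186]
ee_rot: [0.64, 0.769, 0.0, 0.0]
ft_force: [-0.2, -0.2, -1.3]
grip_width: 0.582
grasp_force: 32.3
shift [0.01 0.02 1.32] turn [ 0.  0. -0.] t 10.6 j7 0.23 w 0.582
```

```bash
python3 -m pendant '[[0,0.02,0.6,0,0,0,-0.2],[0,0.02,1.1,0,0,0,-0.2],[0,0.02,1.32,0,0,0,-0.2],[0,0.02,1.34,0,0,0,-0.2],[0,0.02,1.34,0,0,0,-0.2],[0,0.02,1.34,0,0,0,0.3],[0,0.02,1.34,0,0,0,0.5],[0,0.02,1.34,0,0,0,0.5],[0,0.02,0.3,0,0,0,0.5],[0,0.02,-1.3,0,0,0,1]]'
python3 - <<'E'
from h import *
p,d,c=snap('top'); W=world(d,c); Z=W[...,2]
for n,x,y,lo,hi in [('yellow',.571,-.312,.05,.08),('red',.525,-.458,.05,.08),('blue',.442,-.163,.08,.11)]:
    m=(Z>lo)&(Z<hi)&(np.hypot(W[...,0]-x,W[...,1]-y)<.07); print(n,rect(W,m))
rows(.571,-.312,.2,109.4)
rows(.525,-.4585,.2,85)
E
```

```text
clock: 11.8
position: [0.5976, 0.066, 0.1663]
ee_rot: [0.64, 0.769, -0.001, -0.001]
ft_force: [1.5, 1.0, 0.3]
grip_width: 0.939
grasp_force: 0.0
yellow (array([ 571.9, -312. ,   62.5,   56.5,   20.9]), 361, array([ 571.4, -311. ]))
red (array([ 525. , -458.7,   47.1,   62.6,   86.1]), 322, array([ 524.9, -457.4]))
blue (array([ 442.3, -163. ,   78.4,   58.2,   67.2]), 508, array([ 442. , -162.4]))
shift [-7.32 -1.96 -0.51] turn [ 0.05 -0.05 10.13] t 11.8 j7 0.21 w 0.999
shift [-10.03  -3.4   -0.52] turn [ 0.06  0.04 -9.32] t 11.8 j7 0.21 w 0.999
```

```bash
python3 -m pendant '[[-0.6,-0.2,-0.5,0,0,1.2,1],[-1.6,-0.4,-0.5,0,0,2.5,1],[-2.6,-0.7,-0.5,0,0,3.8,1],[-3.6,-1,-0.5,0,0,5,1],[-4.6,-1.2,-0.5,0,0,6.3,1],[-5.6,-1.5,-0.5,0,0,7.6,1],[-6.6,-1.8,-0.5,0,0,8.8,1],[-7.32,-1.96,-0.5,0,0,10.1,1],[-7.32,-1.96,-0.5,0,0,10.1,1],[-7.32,-1.96,-0.5,0,0,10.1,1]]'
python3 - <<'E'
from h import *
import time
snap('wrist');p,d,c=snap('wrist','w3.png'); W=world(d,c); Z=W[...,2]; m=(Z>.055)&(Z<.075)&(np.hypot(W[...,0]-.571,W[...,1]+.312)<.06); r=rect(W,m);print(r)
rows(.571,-.312,.046,109.8)
E
```

```text
clock: 13.1
position: [0.5687, -0.3111, 0.1906]
ee_rot: [0.985, 0.172, -0.0, -0.0]
ft_force: [-0.4, -0.2, -0.2]
grip_width: 1.002
grasp_force: 0.0
(array([ 572.5, -316. ,   61.1,   54.1,   19.9]), 3302, array([ 573.7, -315.4]))
shift [0.02 0.05 2.89] turn [-0.01 -0.    0.  ] t 13.2 j7 -0.42 w 1.004
```

```bash
python3 -m pendant '[[0,0.07,1,0,0,0,1],[0.02,0.07,2,0,0,0,1],[0.02,0.07,2.7,0,0,0,1],[0.02,0.07,2.9,0,0,0,1],[0.02,0.07,2.9,0,0,0,0.6],[0.02,0.07,2.9,0,0,0,0.1],[0.02,0.07,2.9,0,0,0,-0.2],[0.02,0.07,2.9,0,0,0,-0.2],[0.02,0.07,2.9,0,0,0,-0.2],[0.02,0.07,2.9,0,0,0,-0.2]]' 30
python3 - <<'E'
from h import *
rows(.612,-.021,.12,10.5)
E
```

```text
clock: 14.45
position: [0.5716, -0.3151, 0.0477]
ee_rot: [0.985, 0.171, 0.001, 0.001]
ft_force: [-0.6, 1.4, 6.8]
grip_width: 0.627
grasp_force: 33.9
shift [ 2.74 -5.26 -1.45] turn [ 2.00e-02 -1.00e-02 -1.01e+01] t 14.4 j7 -0.34 w 0.627
```

```bash
python3 -m pendant '[[0,0,-0.8,0,0,0,-0.2],[0.1,-0.2,-1.45,0,0,-1,-0.2],[0.4,-0.8,-1.45,0,0,-2.2,-0.2],[0.8,-1.6,-1.45,0,0,-3.4,-0.2],[1.2,-2.4,-1.45,0,0,-4.6,-0.2],[1.6,-3.2,-1.45,0,0,-5.8,-0.2],[2,-4,-1.45,0,0,-7,-0.2],[2.4,-4.7,-1.45,0,0,-8.3,-0.2],[2.74,-5.26,-1.45,0,0,-9.5,-0.2],[2.74,-5.26,-1.45,0,0,-10.1,-0.2]]'
python3 -m pendant '[[0,0,0,0,0,0,-0.2],[0,0,0.4,0,0,0,-0.2],[0,0,0.9,0,0,0,-0.2],[0,0,1.2,0,0,0,-0.2],[0,0,1.34,0,0,0,-0.2],[0,0,1.35,0,0,0,-0.2],[0,0,1.35,0,0,0,0.2],[0,0,1.35,0,0,0,0.5],[0,0,1.35,0,0,0,0.5],[0,0,0.3,0,0,0,0.5]]'
python3 - <<'E'
from h import *
rows(.612,-.021,.15,10.5)
E
python3 -m pendant '[[0,0,-1,0,0,0,1],[0,0,-2,0,0,0,1],[0,0,-2,0,0,0,1],[0,0,-2,0,0,0,1],[0,0,-2,0,0,0,1],[0,0,-2,0,0,0,1],[0,0,-2,0,0,0,1],[0,0,-2,0,0,0,1],[0,0,-2,0,0,0,1],[0,0,-2,0,0,0,1]]'
python3 - <<'E'
from h import *
p,d,c=snap('top','t2.png'); W=world(d,c); Z=W[...,2]
for n,x,y,lo,hi in [('red',.525,-.458,.05,.08),('blue',.442,-.163,.08,.11)]:
    m=(Z>lo)&(Z<hi)&(np.hypot(W[...,0]-x,W[...,1]-y)<.07); print(n,rect(W,m))
rows(.525,-.4587,.2,86)
p,d,c=snap('wrist','w4.png')
E
```

```text
clock: 15.7
position: [0.6116, -0.0169, 0.1186]
ee_rot: [0.636, 0.771, 0.001, -0.0]
ft_force: [-0.5, -0.3, -2.8]
grip_width: 0.622
grasp_force: 32.9
clock: 16.95
position: [0.6089, -0.0204, 0.1006]
ee_rot: [0.64, 0.769, -0.002, -0.002]
ft_force: [1.0, 0.4, 1.0]
grip_width: 0.752
grasp_force: 0.0
shift [-0.02  0.05 -0.99] turn [-0.05 -0.   -0.  ] t 16.9 j7 0.39 w 0.752
clock: 18.2
position: [0.6111, -0.0208, 0.2033]
ee_rot: [0.64, 0.769, 0.0, -0.0]
ft_force: [0.2, 0.1, 0.4]
grip_width: 1.002
grasp_force: 0.0
red (array([ 525.1, -459.3,   49. ,   62.7,   85.8]), 322, array([ 525. , -457.4]))
blue (array([ 442.2, -163.3,   78.4,   58.2,   67.1]), 506, array([ 442.1, -162.5]))
shift [-8.3  -3.28  0.06] turn [ 0.   -0.   -9.44] t 18.2 j7 0.34 w 1.0
```

View pics/w4.png

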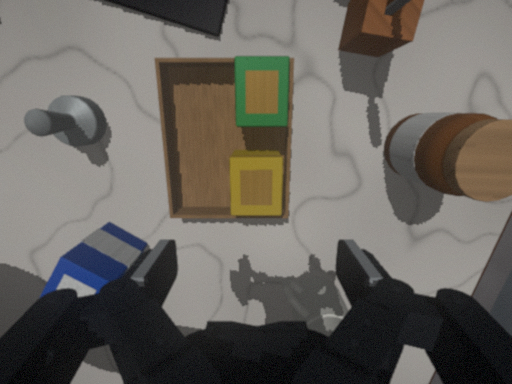

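Wrist view: green tin at (262,92) and yellow tin at (256,183) both stand flat in the carton's far column, with the near column free. Red tin next.

```bash
python3 -m pendant '[[-0.6,-0.2,0,0,0,1.3,1],[-1.6,-0.6,0,0,0,2.6,1],[-2.6,-1,0,0,0,3.9,1],[-3.6,-1.4,0,0,0,5.2,1],[-4.6,-1.8,0,0,0,6.5,1],[-5.6,-2.2,0,0,0,7.8,1],[-6.5,-2.6,0,0,0,9.1,1],[-7.4,-2.9,0,0,0,10.4,1],[-8.3,-3.28,0,0,0,11.7,1],[-8.3,-3.28,0,0,0,13,1]]'
python3 - <<'E'
from h import *
p,d,c=snap('top'); W=world(d,c); Z=W[...,2]
snap('wrist');p,d,c=snap('wrist'); W=world(d,c); Z=W[...,2]; m=(Z>.055)&(Z<.075)&(np.hypot(W[...,0]-.525,W[...,1]+.459)<.06); r=rect(W,m);print(r)
rows(.525,-.460,.046,86)
E
```

```text
clock: 19.55
position: [0.5217, -0.4633, 0.2031]
ee_rot: [0.999, -0.037, -0.001, 0.001]
ft_force: [0.2, 0.7, 0.5]
grip_width: 0.999
grasp_force: 0.0
(array([ 525.9, -463.3,   46.2,   61.2,   86. ]), 2582, array([ 527.3, -463.4]))
shift [-0.    0.03  3.14] turn [-0.    0.    0.08] t 19.7 j7 -0.58 w 0.998
```

```bash
python3 -m pendant '[[0,0.05,1,0,0,0.08,1],[0,0.05,2,0,0,0.08,1],[0,0.05,2.9,0,0,0.08,1],[0,0.05,3.15,0,0,0.08,1],[0,0.05,3.15,0,0,0.08,0.5],[0,0.05,3.15,0,0,0.08,0],[0,0.05,3.15,0,0,0.08,-0.3],[0,0.05,3.15,0,0,0.08,-0.3],[0,0.05,3.15,0,0,0.08,-0.3],[0,0.05,3.15,0,0,0.08,-0.3]]' 30
python3 - <<'E'
from h import *
rows(.5257,.052,.12,10.5)
E
```

```text
clock: 20.95
position: [0.5259, -0.462, 0.0481]
ee_rot: [0.999, -0.036, 0.001, 0.001]
ft_force: [-0.1, 0.4, 7.4]
grip_width: 0.531
grasp_force: 32.6
shift [ -0.74 -10.25  -1.46] turn [-0.   -0.02  9.42] t 20.9 j7 -0.52 w 0.531
```

```bash
python3 -m pendant '[[0,0,-1,0,0,-1,-0.3],[-0.1,-0.8,-2,0,0,-2.3,-0.3],[-0.1,-1.9,-2.5,0,0,-3.6,-0.3],[-0.2,-3,-2.5,0,0,-4.9,-0.3],[-0.3,-4.2,-2.5,0,0,-6.2,-0.3],[-0.4,-5.4,-2.5,0,0,-7.5,-0.3],[-0.5,-6.6,-2.5,0,0,-8.8,-0.3],[-0.6,-7.8,-2.5,0,0,-10.1,-0.3],[-0.7,-9,-2.5,0,0,-11.4,-0.3],[-0.74,-10.25,-2.5,0,0,-12.7,-0.3]]'
python3 -m pendant '[[0,0,0,0,0,-0.38,-0.3],[0,0,0,0,0,-0.38,-0.3],[0,0,0,0,0,-0.38,-0.3],[0,0,0,0,0,-0.38,-0.3],[0,0,0,0,0,-0.38,-0.3],[0,0,0,0,0,-0.38,-0.3],[0,0,0,0,0,-0.38,-0.3],[0,0,0,0,0,-0.38,-0.3],[0,0,0,0,0,-0.38,-0.3],[0,0,0,0,0,-0.38,-0.3]]'
python3 - <<'E'
from h import *
rows(.5257,.052,.0525,10.5)
E
```

```text
clock: 22.2
position: [0.5254, 0.0541, 0.1719]
ee_rot: [0.658, 0.753, 0.001, 0.0]
ft_force: [1.3, -0.2, -0.9]
grip_width: 0.536
grasp_force: 31.9
clock: 23.45
position: [0.5255, 0.0526, 0.1708]
ee_rot: [0.64, 0.769, 0.0, -0.0]
ft_force: [0.9, -0.1, -1.1]
grip_width: 0.534
grasp_force: 31.9
shift [-0.01  0.    2.37] turn [ 0. -0. -0.] t 23.4 j7 0.14 w 0.534
```

```bash
python3 -m pendant '[[0,0,0.8,0,0,0,-0.3],[0,0,1.6,0,0,0,-0.3],[0,0,2.1,0,0,0,-0.3],[0,0,2.35,0,0,0,-0.3],[0,0,2.39,0,0,0,-0.3],[0,0,2.39,0,0,0,-0.3],[0,0,2.39,0,0,0,0.1],[0,0,2.39,0,0,0,0.3],[0,0,2.39,0,0,0,0.3],[0,0,1.5,0,0,0,0.3]]'
python3 -m pendant '[[0,0,-1,0,0,0,0.4],[0,0,-2,0,0,0,1],[0,0,-3,0,0,0,1],[-0.7,0,-3,0,0,0,1],[-1.4,0,-3,0,0,0,1],[-2,0,-3,0,0,0,1],[-2,0,-3,0,0,0,1],[-2,0,-3,0,0,0,1],[-2,0,-3,0,0,0,1],[-2,0,-3,0,0,0,1]]'
python3 - <<'E'
from h import *
p,d,c=snap('wrist','w5.png'); W=world(d,c); Z=W[...,2]
p,d,c=snap('top'); W=world(d,c); Z=W[...,2]
m=(Z>.08)&(Z<.11)&(np.hypot(W[...,0]-.442,W[...,1]+.163)<.07); print(rect(W,m))
rows(.4422,-.1632,.2,157.1)
E
```

```text
clock: 24.7
position: [0.5236, 0.0524, 0.0942]
ee_rot: [0.64, 0.769, -0.002, -0.001]
ft_force: [0.9, 1.3, 0.9]
grip_width: 0.646
grasp_force: 0.0
clock: 25.95
position: [0.5436, -0.0449, 0.2458]
ee_rot: [0.639, 0.769, 0.0, -0.0]
ft_force: [-0.3, 0.5, -0.3]
grip_width: 0.998
grasp_force: 0.0
(array([ 437.5, -173.3,   55.5,   58.5,   68. ]), 329, array([ 437.9, -175.9]))
shift [-1.95 -2.42  0.92] turn [-0.   -0.    4.18] t 26.1 j7 0.33 w 0.996
```

View pics/w5.png

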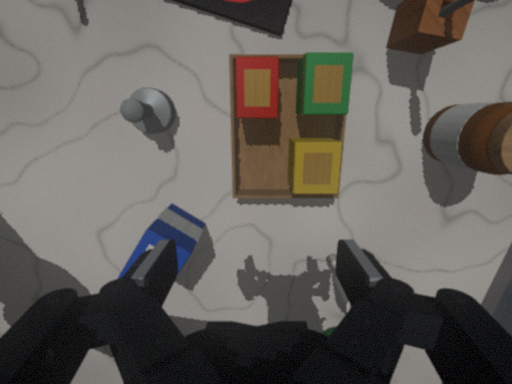

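Red, green and yellow stand in place in the wrist view at (257,87), (327,84) and (316,167). Now the blue box, gripped high.

```bash
python3 -m pendant '[[-0.5,-0.6,0,0,0,0.8,1],[-1,-1.2,0.2,0,0,1.8,1],[-1.5,-1.8,0.6,0,0,2.8,1],[-1.95,-2.42,0.9,0,0,3.7,1],[-1.95,-2.42,0.9,0,0,4.18,1],[-1.95,-2.42,0.9,0,0,4.18,1],[-1.95,-2.42,0.9,0,0,4.18,1],[-1.95,-2.42,0.9,0,0,4.18,1],[-1.95,-2.42,0.9,0,0,4.18,1],[-1.95,-2.42,0.9,0,0,4.18,1]]'
python3 - <<'E'
from h import *
p,d,c=snap('wrist'); W=world(d,c); Z=W[...,2]; m=(Z>.085)&(Z<.11)&(np.hypot(W[...,0]-.442,W[...,1]+.163)<.06); r=rect(W,m);print(r)
rows(.4422,-.1632,.080,157.1)
E
```

```text
clock: 27.3
position: [0.4424, -0.1635, 0.2008]
ee_rot: [0.834, 0.552, -0.0, 0.0]
ft_force: [-0.6, 0.5, 0.3]
grip_width: 1.003
grasp_force: 0.0
(array([ 442.2, -165.8,   77.9,   58. ,   66.9]), 5192, array([ 443.1, -163.5]))
shift [ 0.01 -0.01  2.42] turn [-0.    0.   -0.01] t 27.4 j7 -0.14 w 1.001
```

```bash
python3 -m pendant '[[0.02,0,0.9,0,0,0,1],[0.02,0,1.8,0,0,0,1],[0.02,0,2.38,0,0,0,1],[0.02,0,2.42,0,0,0,1],[0.02,0,2.42,0,0,0,0.7],[0.02,0,2.42,0,0,0,0.3],[0.02,0,2.42,0,0,0,0],[0.02,0,2.42,0,0,0,0],[0.02,0,2.42,0,0,0,0],[0.02,0,2.42,0,0,0,0]]' 45
python3 - <<'E'
from h import *
rows(.5477,-.0283,.18,10.5)
E
```

```text
clock: 28.6
position: [0.4437, -0.1627, 0.0813]
ee_rot: [0.834, 0.552, 0.001, 0.0]
ft_force: [-2.1, 0.3, 7.1]
grip_width: 0.668
grasp_force: 47.9
shift [ 3.29  0.87 -1.97] turn [ 0.02 -0.01 -4.18] t 28.6 j7 0.1 w 0.668
```

```bash
python3 -m pendant '[[0,0,-0.9,0,0,0,0],[0,0,-1.8,0,0,0,0],[0.5,0.1,-2.2,0,0,-0.6,0],[1.2,0.3,-2.2,0,0,-1.5,0],[1.9,0.5,-2.2,0,0,-2.5,0],[2.6,0.7,-2.2,0,0,-3.4,0],[3.1,0.8,-2.2,0,0,-4.18,0],[3.29,0.87,-2.2,0,0,-4.18,0],[3.29,0.87,-2.2,0,0,-4.18,0],[3.29,0.87,-2.2,0,0,-4.18,0]]'
python3 - <<'E'
from h import *
rows(.5477,-.0283,.0855,10.5)
E
```

```text
clock: 29.85
position: [0.5465, -0.0295, 0.19]
ee_rot: [0.641, 0.768, 0.0, -0.0]
ft_force: [-0.6, -0.6, -3.3]
grip_width: 0.663
grasp_force: 52.5
shift [0.02 0.03 2.09] turn [ 0.   -0.   -0.03] t 29.9 j7 0.35 w 0.663
```

```bash
python3 -m pendant '[[0.02,0.03,0.6,0,0,0,0],[0.02,0.03,1.2,0,0,0,0],[0.02,0.03,1.8,0,0,0,0],[0.02,0.03,2.07,0,0,0,0],[0.02,0.03,2.11,0,0,0,0],[0.02,0.03,2.11,0,0,0,0],[0.02,0.03,2.11,0,0,0,0.5],[0.02,0.03,2.11,0,0,0,0.8],[0.02,0.03,2.11,0,0,0,0.8],[0.02,0.03,1.4,0,0,0,0.8]]'
python3 -m pendant '[[0,0,-1,0,0,0,1],[0,0,-2,0,0,0,1],[0,0,-3,0,0,0,1],[0.7,0.3,-3,0,0,0,1],[1.4,0.6,-3,0,0,0,1],[2,1,-3,0,0,0,1],[2,1,-3,0,0,0,1],[2,1,-3,0,0,0,1],[2,1,-3,0,0,0,1],[2,1,-3,0,0,0,1]]'
python3 - <<'E'
from h import *
p,d,c=snap('wrist','w6.png'); W=world(d,c); Z=W[...,2]; print(manip.get_obs()['position'])
for n,x,y,lo,hi in [('a',.526,.052,.05,.08),('b',.598,.0655,.05,.08),('c',.612,-.02,.05,.08),('co',.548,-.028,.08,.11)]:
    m=(Z>lo)&(Z<hi)&(np.hypot(W[...,0]-x,W[...,1]-y)<.045); print(n,rect(W,m),np.median(Z[m]))
np.savez('pics/w6',p=p,d=d); 
for t in ['cup_tab','cup','stirrer_top','stirrer_handle','block']: print(t,[(np.round(x['pixel']),round(x['p'],2)) for x in manip.tip_of(t,'wrist')])
p,d,c=snap('top','t6.png'); np.savez('pics/t6',p=p,d=d)
E
```

```text
clock: 31.1
position: [0.5469, -0.0268, 0.1185]
ee_rot: [0.64, 0.769, -0.002, -0.001]
ft_force: [0.3, 1.2, -0.1]
grip_width: 0.902
grasp_force: 0.0
clock: 32.35
position: [0.5792, 0.0797, 0.27]
ee_rot: [0.64, 0.768, 0.0, -0.0]
ft_force: [-0.9, 0.6, 0.6]
grip_width: 0.997
grasp_force: 0.0
[0.57922264 0.07989539 0.26996765]
a (array([525.5,  51.9,  46.5,  62.5,  10.4]), 1804, array([526. ,  53.8])) 0.06634226039824592
b (array([598.4,  69. ,  49.9,  62.9,  10. ]), 1928, array([597.8,  70.8])) 0.06632248671478949
c (array([609.4, -20.9,  54. ,  62.4,  11.2]), 1756, array([608.7, -17.2])) 0.06624655738218865
co (array([548.3, -30.2,  58.1,  78.5,  10.3]), 2792, array([548.1, -25.4])) 0.09834473446662167
cup_tab [(array([326.,   6.]), 0.94)]
cup [(array([199.,  61.]), 0.6), (array([332.,  32.]), 0.58)]
stirrer_top [(array([432., 139.]), 0.77)]
stirrer_handle [(array([407., 135.]), 0.56)]
block [(array([350., 129.]), 0.64)]
```

View pics/w6.png

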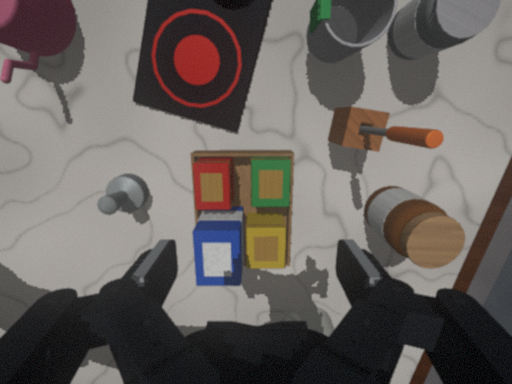

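All four boxes stand flat in the carton. Their tops are at 66 and 98 mm, and the wrist view shows red (213,185), green (270,183), yellow (266,240) and blue (217,255). The stirrer leans away at (400,135), and the tab is at (322,10). Next I measure the cup, tab and stirrer.

```bash
python3 - <<'E'
from h import *
for f,n in [('t6','top'),('w6','wrist')]:
    z=np.load(f'pics/{f}.npz'); p,d=z['p'],z['d']; c=manip.get_calibration(n); W=world(d,c); Z=W[...,2]
    near=np.hypot(W[...,0]-.642,W[...,1]-.268)<.055
    m=(Z>.093)&(Z<.112)&near
    if m.sum()>10:
        q=(W[m][:,:2]*1000).astype(np.float32); (cc,r)=cv2.minEnclosingCircle(q); print(n,'rim',cc,r,m.sum())
    h=cv2.cvtColor(p,cv2.COLOR_RGB2HSV); g=near&(h[...,0]>45)&(h[...,0]<85)&(h[...,1]>110)&(Z>.07)
    if g.sum(): print('tab',g.sum(),np.round(np.median(W[g],0),4))
    o=(h[...,0]<14)&(h[...,1]>150)&(Z>.125)&(np.hypot(W[...,0]-.695,W[...,1]-.155)<.06)
    P=W[o]; 
    for lo,hi in [(.13,.145),(.145,.16),(.16,.175),(.175,.19),(.19,.21)]:
        s=P[(P[:,2]>=lo)&(P[:,2]<hi)]
        if len(s): print('st',lo,len(s),np.round(s.mean(0),4))
    m=(Z>.06)&(Z<.08)&(np.hypot(W[...,0]-.695,W[...,1]-.157)<.04); print('block',rect(W,m))
rows(.68,.157,.27,90)
E
```

```text
top rim (642.3994750976562, 266.9853210449219) 38.1378173828125 116
tab 9 [0.6103 0.2581 0.1017]
block None
wrist rim (643.3618774414062, 263.0389099121094) 38.457279205322266 806
tab 269 [0.6103 0.2557 0.1027]
st 0.13 13 [0.6892 0.1574 0.1422]
st 0.145 44 [0.6895 0.1586 0.1523]
st 0.16 55 [0.6897 0.1588 0.1674]
st 0.175 72 [0.6896 0.1589 0.1824]
st 0.19 288 [0.6936 0.1567 0.199 ]
block (array([695.5, 156.4,  46.8,  46. ,   1.2]), 1456, array([693. , 156.8]))
shift [ 1.14  2.26 -0.  ] turn [ 0.   -0.   -9.94] t 32.7 j7 0.17 w 1.001
```

```bash
python3 - <<'E'
from h import *
rows(.694,.157,.27,-75)
E
python3 -m pendant '[[0.4,0.5,0,0,0,1.3,1],[0.8,1,0,0,0,2.6,1],[1.1,1.4,0,0,0,3.9,1],[1.2,1.8,0,0,0,5.2,1],[1.19,2.53,0,0,0,6.5,1],[1.19,2.53,0,0,0,7.8,1],[1.19,2.53,0,0,0,9.1,1],[1.19,2.53,0,0,0,10.4,1],[1.19,2.53,0,0,0,10.7,1],[1.19,2.53,0,0,0,10.7,1]]' 30
python3 - <<'E'
from h import *
p,d,c=snap('wrist','w7.png');W=world(d,c); Z=W[...,2]
m=(Z>.18)&(Z<.21)&(np.hypot(W[...,0]-.694,W[...,1]-.157)<.04); print('st',rect(W,m))
m=(Z>.06)&(Z<.08)&(np.hypot(W[...,0]-.695,W[...,1]-.157)<.04); print('block',rect(W,m))
h=cv2.cvtColor(p,cv2.COLOR_RGB2HSV); near=np.hypot(W[...,0]-.642,W[...,1]-.268)<.055
green=(h[...,0]>45)&(h[...,0]<85)&(h[...,1]>110); print('tab',np.median(W[near&green&(Z>.07)],0))
m=(Z>.093)&(Z<.112)&near&~green; print(m.sum(), cv2.minEnclosingCircle((W[m][:,:2]*1000).astype(np.float32)))
rows(.694,.157,.165,-75)
E
```

```text
shift [ 1.09  2.53 -0.  ] turn [-0.   -0.   10.68] t 32.7 j7 0.17 w 1.001
clock: 33.95
position: [0.6929, 0.1622, 0.2695]
ee_rot: [0.992, 0.13, -0.0, 0.0]
ft_force: [0.2, 0.0, -0.2]
grip_width: 0.996
grasp_force: 0.0
st (array([696.3, 155.3,  13.3,  12.9,  15. ]), 330, array([698., 156.]))
block (array([695.9, 155.2,  46.6,  46. ,   1.7]), 1140, array([699.3, 156.2]))
tab [0.61232917 0.25821187 0.1034781 ]
712 ((643.3327026367188, 263.60125732421875), 38.11458206176758)
shift [-0.    0.1   2.09] turn [ 0.    0.   -0.01] t 34.0 j7 -1.23 w 0.998
```

```bash
python3 -m pendant '[[0.02,0.12,0.8,0,0,0,1],[0.02,0.12,1.6,0,0,0,1],[0.02,0.12,2.1,0,0,0,1],[0.02,0.12,2.1,0,0,0,1],[0.02,0.12,2.1,0,0,0,0.3],[0.02,0.12,2.1,0,0,0,-0.4],[0.02,0.12,2.1,0,0,0,-0.9],[0.02,0.12,2.1,0,0,0,-0.9],[0.02,0.12,2.1,0,0,0,-0.9],[0.02,0.12,2.1,0,0,0,-0.9]]' 40
python3 -m pendant '[[0,0,-0.5,0,0,0,-0.9],[0,0,-1,0,0,0,-0.9],[0,0,-1.5,0,0,0,-0.9],[0,0,-2,0,0,0,-0.9],[0,0,-2.4,0,0,0,-0.9],[0,0,-2.7,0,0,0,-0.9],[0,0,-2.8,0,0,0,-0.9],[0,0,-2.8,0,0,0,-0.9],[0,0,-2.8,0,0,0,-0.9],[0,0,-2.8,0,0,0,-0.9]]'
python3 - <<'E'
from h import *
o=manip.get_obs(); print(o['position'])
p,d,c=snap('wrist','w8.png'); p,d,c=snap('side','s8.png'); print('foot px',[(x['pixel'],x['p']) for x in manip.tip_of('stirrer_foot','side')],[(x['pixel'],x['p']) for x in manip.tip_of('stirrer_top','side')],[(x['pixel'],x['p']) for x in manip.tip_of('stirrer_handle','side')])
print('expected foot px',proj([o['position'][0],o['position'][1],o['position'][2]+.005-.160],c))
a=cv2.imread('pics/s8.png')[60:240,180:420]; cv2.imwrite('pics/s8c.png',cv2.resize(a,(800,600),interpolation=cv2.INTER_CUBIC))
E
```

```text
clock: 35.25
position: [0.6956, 0.1565, 0.1653]
ee_rot: [0.992, 0.129, 0.0, -0.0]
ft_force: [-0.1, 0.2, 4.3]
grip_width: 0.147
grasp_force: 38.9
clock: 36.5
position: [0.6952, 0.1565, 0.3042]
ee_rot: [0.992, 0.129, -0.0, -0.0]
ft_force: [0.6, -1.3, -1.1]
grip_width: 0.15
grasp_force: 38.9
[0.69520637 0.15649405 0.30415248]
foot px [([287.7, 147.2], 0.7)] [] [([289.8, 103.1], 0.42)]
expected foot px (np.float64(285.6453537941618), np.float64(148.11862569755704))
```

View pics/s8c.png

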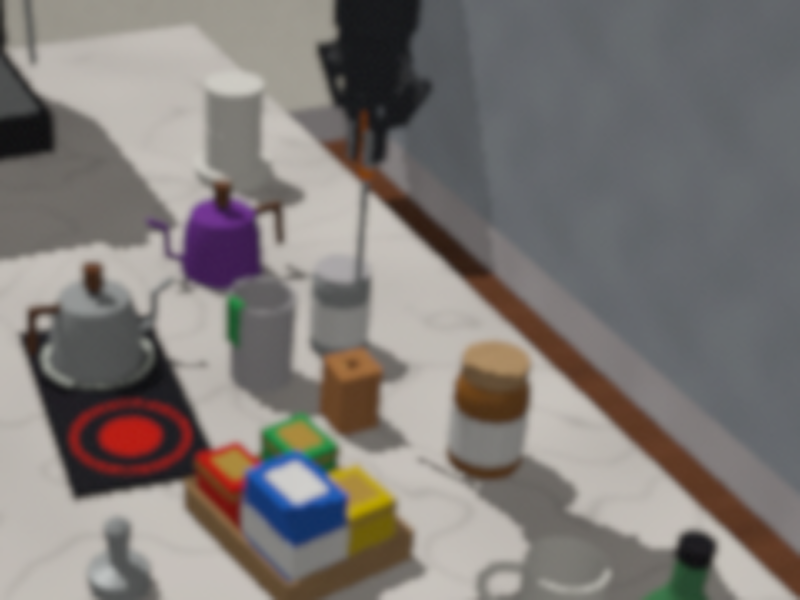

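The stirrer hangs vertical in the gripper, foot near (358,280) in the crop. The kettle stands on the white ring, and the cup and packed carton are undisturbed. Now I tilt it over the cup and insert it along its own axis.

```bash
python3 - <<'E'
from h import *
a=np.radians(194); u=np.array([np.cos(a),np.sin(a),0]); th=np.radians(22); r=np.sin(th)*u+np.array([0,0,np.cos(th)])
foot=np.array([.6435,.265,.010])-.015*u; T=foot+.155*r; P=T+.13*r; print(T,P)
tv=22*np.array([-u[1],u[0],0]); rows(*P,-76,tv); rows(*T,-76,tv)
E
```

```text
[0.60171516 0.25458187 0.1537135 ] [0.55446287 0.24280055 0.2742474 ]
shift [-2.28 -2.39  0.61] turn [-0.02  2.75  0.11] t 36.8 j7 -1.24 w 0.15
shift [-1.31 -2.38  3.02] turn [-0.02  2.75  0.11] t 36.8 j7 -1.24 w 0.15
```

```bash
python3 -m pendant '[[-0.2,-0.3,-0.2,0,0.3,0,-0.9],[-0.5,-0.6,-0.3,0,0.7,0,-0.9],[-0.9,-1,-0.3,0,1.1,0.1,-0.9],[-1.3,-1.4,-0.2,0,1.6,0.1,-0.9],[-1.7,-1.8,0,0,2.1,0.1,-0.9],[-2,-2.2,0.3,0,2.5,0.1,-0.9],[-2.28,-2.39,0.5,0,2.75,0.1,-0.9],[-2.28,-2.39,0.6,0,2.75,0.1,-0.9],[-2.28,-2.39,0.6,0,2.75,0.1,-0.9],[-2.28,-2.39,0.6,0,2.75,0.1,-0.9]]'
python3 - <<'E'
from h import *
o=manip.get_obs(); M=R.from_quat(o['ee_rot']).as_matrix(); f=o['position']+.155*M[:,2]; print('foot',f)
p,d,c=snap('side'); print('exp',proj(f,c),[(x['pixel'],x['p']) for x in manip.tip_of('stirrer_foot','side')],'cup',[(x['pixel'],x['p']) for x in manip.tip_of('cup','side')],proj([.6435,.265,0],c))
a=p[60:240,180:420,::-1]; cv2.imwrite('pics/s9c.png',cv2.resize(a,(800,600),interpolation=cv2.INTER_CUBIC))
p,d,c=snap('wrist','w9.png');
th=np.radians(22);aa=np.radians(194);u=np.array([np.cos(aa),np.sin(aa),0]);tv=22*np.array([-u[1],u[0],0]); rows(.6017,.2546,.1537,-76,tv)
E
```

```text
clock: 38.0
position: [0.5553, 0.2421, 0.2752]
ee_rot: [0.974, 0.119, 0.19, -0.023]
ft_force: [0.0, -0.2, 0.2]
grip_width: 0.156
grasp_force: 39.3
foot [0.61172113 0.25608265 0.13149456]
exp (np.float64(249.8616698826688), np.float64(143.04436999310644)) [([252.6, 142.5], 0.52)] cup [([260.9, 171.4], 0.75), ([249.1, 151.7], 0.59)] (np.float64(256.73561899455996), np.float64(172.25441628702012))
shift [-0.02 -0.02  2.61] turn [-0. -0. -0.] t 38.2 j7 -2.01 w 0.154
```

View pics/s9c.png

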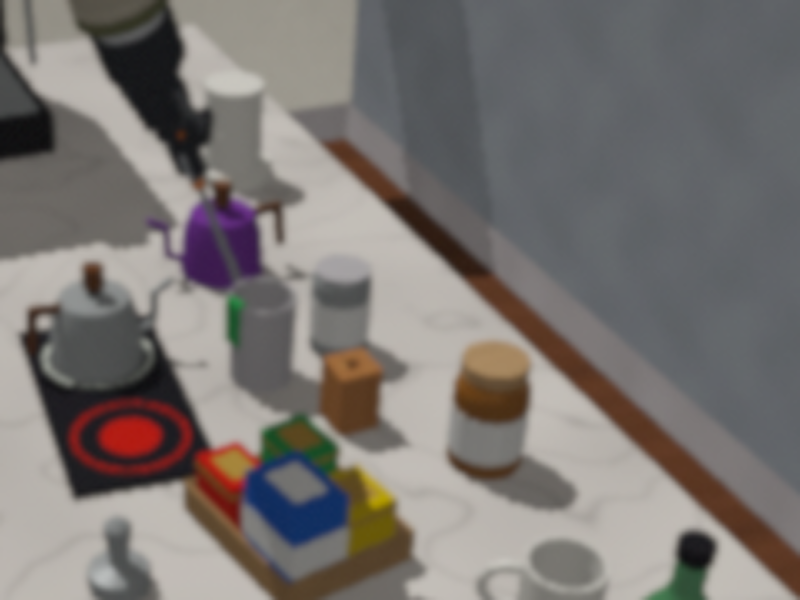

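View pics/w9.png

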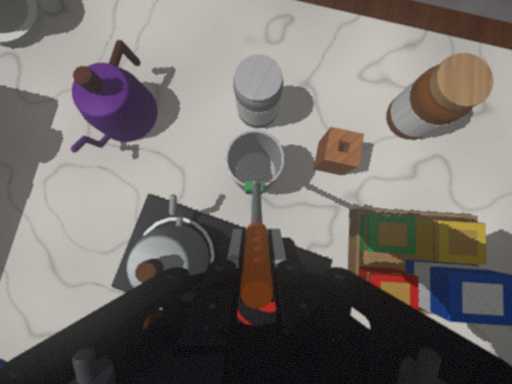

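Wrist view: the foot (257,182) is just above the tab (254,186), in line with the cup's centre (256,160). The insertion line is good.

```bash
python3 -m pendant '[[0.04,-0.02,0.2,0,0,0,-0.9],[0.04,-0.02,0.5,0,0,0,-0.9],[0.04,-0.02,0.8,0,0,0,-0.9],[0.04,-0.02,1.1,0,0,0,-0.9],[0.04,-0.02,1.4,0,0,0,-0.9],[0.04,-0.02,1.7,0,0,0,-0.9],[0.04,-0.02,2,0,0,0,-0.9],[0.04,-0.02,2.3,0,0,0,-0.9],[0.04,-0.02,2.5,0,0,0,-0.9],[0.04,-0.02,2.5,0,0,0,-0.9]]'
python3 - <<'E'
from h import *
p,d,c=snap('wrist','w10.png'); o=manip.get_obs();M=R.from_quat(o['ee_rot']).as_matrix(); print(o['position']+.155*M[:,2],o['ft_force'],[(x['pixel'],x['p']) for x in manip.tip_of('cup_tab','wrist')])
E
```

```text
clock: 39.45
position: [0.6015, 0.2553, 0.1589]
ee_rot: [0.974, 0.12, 0.189, -0.024]
ft_force: [0.1, -0.3, 0.3]
grip_width: 0.153
grasp_force: 39.3
[0.65788864 0.26977494 0.01583976] [-0.56717091  0.14900539  0.60538163] [([254.0, 233.1], 0.67), ([253.9, 255.5], 0.22)]
```

View pics/w10.png

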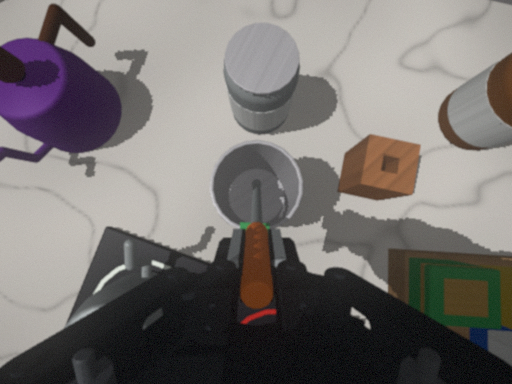

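The foot is inside the cup at (257,186), and the rod crosses the rim beside the tab at (253,226). Lower the last few mm, release and back off along the tool.

```bash
python3 -m pendant '[[0,0,0.06,0,0,0,-0.9],[0,0,0.12,0,0,0,-0.9],[0,0,0.16,0,0,0,-0.9],[0,0,0.16,0,0,0,-0.9],[0,0,0.16,0,0,0,-0.75],[0,0,0.16,0,0,0,-0.6],[0,0,0.16,0,0,0,-0.3],[0,0,0.16,0,0,0,0.2],[0,0,0.16,0,0,0,0.7],[0,0,0.16,0,0,0,0.7]]'
python3 -m pendant '[[0,0,-0.3,0,0,0,0.7],[0,0,-0.8,0,0,0,0.7],[0,0,-1.4,0,0,0,0.7],[0,0,-2,0,0,0,0.7],[0,0,-2.6,0,0,0,0.7],[0,0,-3,0,0,0,0.7],[0,0,-3,0,0,0,0.7],[0,0,-3,0,0,0,0.7],[0,0,-3,0,0,0,0.7],[0,0,-3,0,0,0,0.7]]'
python3 - <<'E'
from h import *
p,d,c=snap('wrist','w11.png'); W=world(d,c); Z=W[...,2]; h=cv2.cvtColor(p,cv2.COLOR_RGB2HSV)
o=(h[...,0]<14)&(h[...,1]>150)&(Z>.11)&(np.hypot(W[...,0]-.59,W[...,1]-.25)<.08); P=W[o]; print(len(P)); 
if len(P): i=P[P[:,2]>np.percentile(P[:,2],95)-.003]; print('top',i.mean(0))
near=np.hypot(W[...,0]-.642,W[...,1]-.266)<.055; m=(Z>.093)&(Z<.112)&near; print(cv2.minEnclosingCircle((W[m][:,:2]*1000).astype(np.float32)))
p,d,c=snap('top'); W=world(d,c); Z=W[...,2]
for n,x,y,lo,hi in [('kettle',.489,.35,.1,.13),('a',.526,.052,.05,.08),('b',.598,.0655,.05,.08),('c',.612,-.02,.05,.08),('co',.548,-.028,.08,.11)]:
    m=(Z>lo)&(Z<hi)&(np.hypot(W[...,0]-x,W[...,1]-y)<.045); print(n,rect(W,m),np.median(Z[m]))
E
```

```text
clock: 40.8
position: [0.6044, 0.2566, 0.1522]
ee_rot: [0.974, 0.12, 0.189, -0.025]
ft_force: [0.1, 0.5, 0.5]
grip_width: 0.85
grasp_force: 0.0
clock: 42.05
position: [0.55, 0.2421, 0.2907]
ee_rot: [0.974, 0.12, 0.189, -0.024]
ft_force: [0.4, -0.1, 0.5]
grip_width: 0.848
grasp_force: 0.0
311
top [0.55246313 0.2370289  0.40175415]
((642.6544189453125, 263.8757629394531), 38.20227813720703)
kettle None nan
a (array([525.1,  53.9,  46.1,  61.4,  10.5]), 298, array([524.7,  54.2])) 0.06612429131539432
b (array([598.3,  71.5,  51.5,  61.8,  10.6]), 327, array([597.4,  71.3])) 0.0659748185631468
c (array([609.9, -18.9,  54.8,  62.3,  10.6]), 351, array([608.6, -18.8])) 0.06564137083083166
co (array([548.3, -27.8,  58.3,  77.8,  10. ]), 495, array([547.6, -27.8])) 0.09798637341380512
  return _methods._mean(a, axis=axis, dtype=dtype,
  ret = ret.dtype.type(ret / rcount)
```

View pics/w11.png

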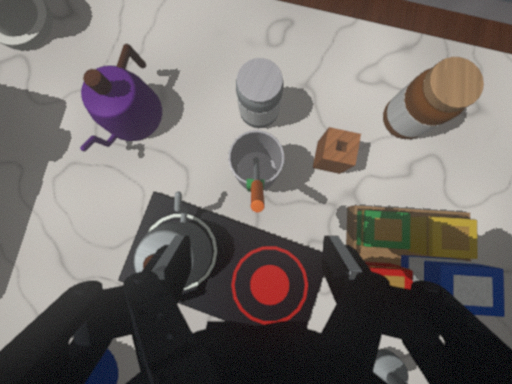

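The stirrer leans over the tab side (handle at (257,195)) and is released; the cup stands. Retreat and one final check.

```bash
python3 -m pendant '[[0,0.3,-0.5,0,0,0,0.7],[0,0.8,-1,0,0,0,0.7],[0,1.5,-1.5,0,0,0,0.7],[0,2.2,-1.5,0,0,0,0.7],[0,3,-1.5,0,0,0,0.7],[0,4,-1.5,0,0,0,0.7],[0,4.5,-1.5,0,0,0,0.7],[0,4.5,-1.5,0,0,0,0.7],[0,4.5,-1.5,0,0,0,0.7],[0,4.5,-1.5,0,0,0,0.7]]'
python3 - <<'E'
from h import *
for n in ('top','wrist'):
    p,d,c=snap(n,n+'12.png'); W=world(d,c); Z=W[...,2]; h=cv2.cvtColor(p,cv2.COLOR_RGB2HSV)
    k=(Z>.112)&(Z<.13)&(np.hypot(W[...,0]-.489,W[...,1]-.35)<.04); print('kettle',rect(W,k))
    o=(h[...,0]<14)&(h[...,1]>150)&(Z>.11)&(Z<.2)&(np.hypot(W[...,0]-.60,W[...,1]-.255)<.07); P=W[o]
    if len(P): i=P[P[:,2]>P[:,2].max()-.012]; print('top end',i.mean(0),len(P))
E
```

```text
clock: 43.4
position: [0.5772, 0.0186, 0.3602]
ee_rot: [0.974, 0.121, 0.189, -0.025]
ft_force: [-0.5, 0.2, -0.2]
grip_width: 0.852
grasp_force: 0.0
kettle (array([488.4, 351.2,  22. ,  21.4,  17.3]), 55, array([488.3, 350.3]))
top end [0.58370977 0.24809073 0.17763277] 2
kettle (array([490.4, 347.3,  23.2,  23.2,  70.6]), 305, array([491.1, 345.1]))
top end [0.58120376 0.24655938 0.17857958] 88
```

```bash
python3 -c "
from workcell import manip
print(manip.hand_in())"
```

```text
the job is handed in; nothing more can be done
None
```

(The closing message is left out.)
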